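Cap of the tall spray can into its holder

TASK

Take the loose cap off the taller of the two spray cans and set it down, mouth down, in the round recess of the aluminium holder block; lower it in, do not drop it. Leave both cans standing where they are.

Things in the scene. Friction and masses are not known exactly. Their poses are not given: they have to be found in the camera images.
- cap: The loose white plastic cap on the tall spray can: round, 44 mm in diameter, 50 mm tall, closed on top, hollow with 2.5 mm walls, about 20 g. Origin: centre of the underside of its open rim; z up out of its closed top (50 mm above the origin). It sits unlocked over the can's valve with about 6 mm of sideways play; its rim rests on the can's flat top, and it must rise 25 mm to come clear of the spray button.
- tall_can: The taller of the two aluminium spray cans, loose, standing on the bench: 53 mm in diameter, flat top 150 mm above its underside (200 mm high with the cap on), about 0.4 kg. Above the flat top a valve 25 mm wide and 7 mm high and a 12 mm spray button that ends 23 mm above the flat top. Origin: centre of its underside, z up.
- short_can: The shorter spray can, a bystander, loose, standing on the bench: 53 mm in diameter, flat top at 85 mm, 135 mm high with its own cap (same shape as the other, but stuck fast). Origin: centre of its underside, z up.
- recess (a point): Centre of the floor of the round recess in the holder: an aluminium block 110 x 110 x 22 mm, fixed to the bench. The recess is 66 mm in diameter and 10 mm deep, its floor 12 mm above the bench; this point lies on the floor, z up. The cap stands in it with 11 mm to spare all round and 40 mm of it showing.
Mind the look-alikes: they are no part of the job. What is shaped like the cap but orange or turquoise is not meant. Leave any red look-alike of the part that bears recess alone.

How it is judged:
By the outcome, as a careful person would: the job done as asked, in the order asked, and still so for the second after the job is handed in, with the robot touching nothing.
It also fails if it takes over 35 s, if anything falls off the work surface, if the arm or the gripper's body presses on something with over 40 N, if the wrist force passes 120 N, or if a joint passes its speed limit or range.

ROBOT

A 7-joint arm with a two-finger parallel gripper is mounted at the origin on the work surface. World frame = base frame: x ahead of the robot, y to its left, z up, the work surface at z = 0. Lengths are in mm, angles in rad, forces in N, time in s.
With the tool pointing down it reaches from about 350 to 900 mm from the base axis. Payload 8.1 kg.
Tool frame: the origin (TCP) lies on the centre line of the jaws, within the pads' length; the fingertips stand 19 mm ahead of it and the grasp point (between the pads) is the TCP; z points along the fingers, y is the line along which they close (so a half turn about z gives the same grasp; the last joint's range is limited). The gripper opens to 85 mm and grips with 20 to 120 N. Pads are 22 mm wide; open, the fingers measure 114 mm over their backs; the gripper's body (76 mm by 85 mm) begins 54 mm behind the grasp point. The pads swing forward as they close: fully open they stand 13 mm farther back than shut.
Start: joints at [1.13, 0.434, 0.025, 1.573, -0.012, 1.134, -0.075], TCP at [207.11, -589.7, 250.323] pointing down, gripper open.
Joint ranges: [-2.62, 2.62], [-0.44, 2.09], [-1.27, 1.32], [0.08, 2.57], [-1.32, 4.46], [0.12, 2], [-2.74, 2.74]. Speed limits (rad/s): [2.22, 2.22, 3.01, 3.01, 3.14, 3.14, 3.14].

INTERFACE

Orientations are given as a unit quaternion [w, x, y, z].
In Python, from bench import bot gives the robot as it stands. The module is installed in compiled form; this text tells all that it offers. Calls block until the motion is done:
- bot.movep(position, orientation): joint-space move of the TCP to a pose.
- bot.servo_line(position, ori=None, speed=150): straight line of the TCP; ori=None keeps the orientation; speed is the mean speed in mm/s.
- bot.move_joints(angles): joint-space move.
- bot.gripper_open() and bot.close_gripper(force=None): open the fingers fully, or close them until they stop; force is the grip in N (None keeps the last).
- bot.hold(seconds).
- bot.ik(position, orientation): joint angles nearest the present ones, or None.
- bot.get_state(): the state.
- bot.grab_frame(name): name is "scene" or "top"; returns (picture, depth): 420x560x3 uint8, red, green, blue; 420x560 float32, mm along the optical axis (not along the pixel's ray), 0 where there is no reading.
- bot.get_calibration(name): a dict with "fx", "fy", "cx", "cy" (pixels), "dist" ([k1, k2, p1, p2, k3] as OpenCV has them; the pictures are not rectified), "rvec" (rotation vector, rad) and "tvec" (3), from world to camera coordinates, as OpenCV has them. Camera axes: x right, y down, z forward; pixel columns grow to the right and rows downward; lengths in mm; the calibration is good to about 2 mm. A picture is of the moment at which its call begins. get_calibration takes no time and is no camera call.
A pose or a line that the arm cannot do raises bot.Unreachable and nothing moves.
- bot.job_done(): hands the job in; it is judged then, once.
The state is a dict: "time_s": time; "joint_pos": joint angles; "joint_vel": joint speeds; "effort": joint torques, N m; "tool_pos": TCP position; "orientation": TCP orientation; "contact_force": force on the tool from outside, world axes, zero at the start; "wrist_torque": the same for the moment, N m; "width": finger opening in mm; "grip_force": force on a finger pad.
Only numpy, scipy, OpenCV 4.12 (cv2) and the standard library are available. Lean on these libraries where they do the work, as an engineer would, in place of code of your own. Each camera call takes 0.05 s, during which the arm holds its last target. There are 200 camera calls.

## Working session

There is one attempt and no reset: what is moved stays moved. The work goes in short steps, each a Python script; the robot and the scene stay as the last script left them, time stands still between calls to the robot, and variables do not carry over. Pictures are saved under pics/ and viewed, at most 10 in all, crops included, and the job is handed in when it is done.

```bash
mkdir -p pics; cat > h.py <<'E'
import numpy as np, cv2
from bench import bot
def cal(n):
    c=bot.get_calibration(n); K=np.array([[c['fx'],0,c['cx']],[0,c['fy'],c['cy']],[0,0,1.]])
    R=cv2.Rodrigues(np.array(c['rvec'],float))[0]; t=np.array(c['tvec'],float).ravel()
    return K,np.array(c['dist'],float),R,t
def ray(n,uv):
    K,d,R,t=cal(n); p=cv2.undistortPoints(np.array(uv,float).reshape(-1,1,2),K,d).reshape(-1,2)
    D=np.c_[p,np.ones(len(p))]@R; return -R.T@t,D   # origin, dirs (camera depth 1)
def plane(n,uv,z):
    o,D=ray(n,uv); return o+D*((z-o[2])/D[:,2])[:,None]
def cloud(n,depth):
    v,u=np.mgrid[:420,:560]; o,D=ray(n,np.c_[u.ravel(),v.ravel()])
    return (o+D*depth.reshape(-1,1)).reshape(420,560,3)
E
python3 - <<'E'
from h import *
for n in("scene","top"):
    p,d=bot.grab_frame(n); cv2.imwrite(f"pics/{n}0.png",p[:,:,::-1]); np.save(f"{n}0.npy",d); print(n,ray(n,[[280,210]]))
s=bot.get_state(); print(s['time_s'],s['orientation'],s['width'])
E
```

```text
scene (array([ 903.44302249, -482.55036396,  720.10094478]), array([[-0.49913492,  0.5509401 , -0.6688712 ]]))
top (array([ 264.91093926,    8.72330356, 1064.11741948]), array([[ 0.17728124, -0.0070528 , -0.98417005]]))
0.1 [-6.46480258e-04  9.85778043e-01  1.68051195e-01 -1.69992630e-04] 85.16851652723783
```

View pics/scene0.png

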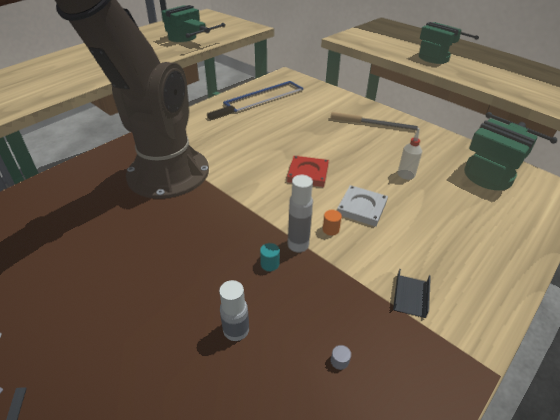

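View pics/top0.png

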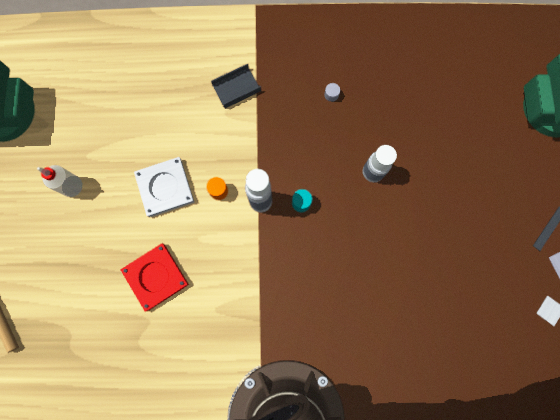

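Candidates:
- **White caps:** on the tall can at scene (302,184) / top (258,177); on the short can at scene (232,291) / top (386,154), which is stuck.
- **Look-alike caps:** orange at top (217,188), turquoise at top (302,201).
- **Holders:** aluminium at top (164,187), red at top (154,277).

I choose the tall can's white cap and the aluminium block. Next I measure them.

```bash
python3 - <<'E'
from h import *
C={}
for n in("scene","top"):
    C[n]=cloud(n,np.load(f"{n}0.npy"))
def med(n,u,v,r=2): 
    return np.nanmedian(C[n][v-r:v+r+1,u-r:u+r+1].reshape(-1,3),0).round(1)
for n,u,v in [("top",258,177),("top",386,154),("scene",302,181),("scene",232,288),("top",217,187),("top",302,199),("top",164,187),("top",145,187),("top",154,277),("top",333,91)]: print(n,u,v,med(n,u,v))
img=cv2.imread("pics/top0.png")
# cap tops by height
for zl,zh,nm in((192,208,'tall'),(127,143,'short'),(15,29,'block')):
    Z=C["top"][:,:,2]; m=((Z>zl)&(Z<zh)).astype(np.uint8)
    if nm=='block':
        m[:, :130]=0; m[:,200:]=0; m[:150]=0; m[225:]=0
    k,l,s,c=cv2.connectedComponentsWithStats(m)
    for i in range(1,k):
        if s[i,4]>60 and s[i,1]<300:
            P=C["top"][l==i]; cn=cv2.findContours((l==i).astype(np.uint8),0,1)[0][0]
            e=cv2.minEnclosingCircle(cn); zz=np.median(P[:,2]); print(nm,s[i],P.mean(0).round(1),P.min(0).round(),P.max(0).round(),e,plane("top",[e[0]],{'tall':200,'short':135,'block':22}[nm]).round(1))
            if nm=='block': 
                r=cv2.minAreaRect(cn); print(r, plane("top",cv2.boxPoints(r),22).round(1))
# recess floor
Z=C["top"][:,:,2]
m=np.zeros_like(Z,np.uint8); m[160:212,140:190]=((Z>8)&(Z<17))[160:212,140:190]
print([ (s) for s in cv2.connectedComponentsWithStats(m)[2]])
big=np.hstack([cv2.resize(img[140:240,120:330],None,fx=2.2,fy=2.2),cv2.resize(cv2.imread("pics/scene0.png")[160:260,250:390],None,fx=2.2,fy=2.2)])
cv2.imwrite("pics/c1.png",big); print(big.shape)
E
```

```text
top 258 177 [485.2  42.9 200.3]
top 386 154 [ 545.3 -221.   135.3]
scene 302 181 [486.3  46.2 199.8]
scene 232 288 [ 548.2 -215.8  135.7]
top 217 187 [503.  140.8  49.8]
top 302 199 [471.3 -48.   49.4]
top 164 187 [515.2 268.8  12.7]
top 145 187 [513.8 310.7  22.1]
top 154 277 [308.5 287.6  12. ]
top 333 91 [ 735.4 -131.8   29.7]
tall [245 169  24  24 414] [478.9  45.7 199.8] [458.  24. 193.] [501.  68. 204.] ((256.5400085449219, 180.5399932861328), 11.552733421325684) [[478.6  45.8 200. ]]
short [555  54   5  26  77] [ 748.1 -627.3  134.3] [ 715. -631.  127.] [ 772. -624.  142.] ((558.5, 66.5), 12.510096549987793) [[ 742.6 -627.7  135. ]]
short [375 145  22  21 358] [ 543.2 -220.3  134.7] [ 523. -242.  128.] [ 566. -199.  140.] ((385.5630187988281, 155.23529052734375), 10.79704475402832) [[ 542.6 -220.2  135. ]]
block [ 134  157   60   60 1700] [514.4 269.1  21.7] [447. 200.  15.] [584. 338.  29.] ((163.0, 186.5), 33.55974578857422) [[513.9 268.9  22. ]]
((162.88287353515625, 186.37908935546875), (47.32781219482422, 49.43572998046875), 72.47443389892578) [[552.1 342.   22. ]
 [585. 
[... 326 characters left out ...]
 1,   2,   2], dtype=int32), array([186, 177,   1,   1,   1], dtype=int32), array([187, 180,   1,   2,   2], dtype=int32), array([188, 184,   1,   1,   1], dtype=int32), array([188, 187,   2,   1,   2], dtype=int32), array([147, 196,   1,   1,   1], dtype=int32), array([149, 198,   1,   1,   1], dtype=int32), array([162, 201,   1,   1,   1], dtype=int32), array([179, 200,   1,   1,   1], dtype=int32), array([166, 203,   1,   1,   1], dtype=int32), array([182, 202,   1,   1,   1], dtype=int32), array([179, 203,  11,   4,  13], dtype=int32), array([161, 204,   1,   1,   1], dtype=int32), array([175, 207,   2,   1,   2], dtype=int32), array([163, 208,  10,   4,  12], dtype=int32)]
(220, 770, 3)
```

View pics/c1.png

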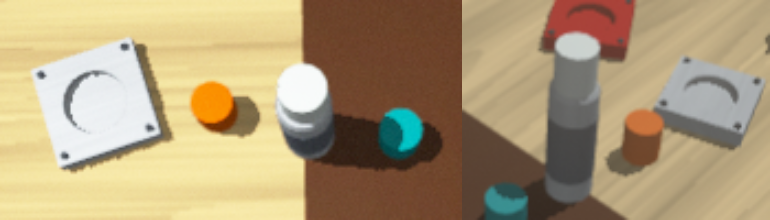

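The crop confirms the tall can with its white cap (crop (302,90)), the aluminium block with its recess (crop (95,102)), and the orange and turquoise look-alikes beside them. I cross-check the cap centre in the scene view, then go above it.

```bash
python3 - <<'E'
from h import *
P=cloud("scene",np.load("scene0.npy")); 
def fit(zl,zh,c,r,z):
    m=((P[:,:,2]>zl)&(P[:,:,2]<zh)&(np.hypot(P[:,:,0]-c[0],P[:,:,1]-c[1])<r)).astype(np.uint8)
    cn=max(cv2.findContours(m,0,1)[0],key=len); e=cv2.fitEllipse(cn); print(e,plane("scene",[e[0]],z).round(1),m.sum())
fit(196,204,(479,46),40,200); fit(18,26,(514,269),90,22); fit(9,15,(514,269),33,12)
print(plane("top",[[163.,186.]],12))
s=bot.get_state(); j0=np.array(s['joint_pos'])
for yaw in range(-90,91,30):
    a=np.radians(yaw)/2; q=[0,np.cos(a),np.sin(a),0]
    for p in ([479,46,188],[514,269,50]):
        k=bot.ik(p,q); print(yaw,p,None if k is None else np.round(k,2))
E
```

```text
((302.4508056640625, 181.529541015625), (12.61883544921875, 19.73134422302246), 93.48074340820312) [[488.2  45.1 200. ]] 217
((362.49969482421875, 203.1294708251953), (29.986366271972656, 50.81075668334961), 100.71379852294922) [[524.  266.6  22. ]] 848
((361.3271484375, 202.9350128173828), (11.731114387512207, 20.28713035583496), 104.65036010742188) [[515.7 275.8  12. ]] 200
[[517.50444798 271.40720601  12.        ]]
-90 [479, 46, 188] [ 0.59  0.48 -1.06  1.94  0.49  1.01  2.45]
-90 [514, 269, 50] [ 0.1   0.88 -1.07  1.82  0.91  1.03  1.79]
-60 [479, 46, 188] [-1.05  0.46  1.17  2.05 -0.52  0.97 -2.22]
-60 [514, 269, 50] [-1.18  0.81  0.95  1.93 -0.86  0.88 -2.39]
-30 [479, 46, 188] [ 0.13  0.31 -0.41  1.97  0.16  0.9  -2.46]
-30 [514, 269, 50] [-0.97  0.66  0.58  1.91 -0.53  0.72 -2.17]
0 [479, 46, 188] [ 0.23  0.33 -0.54  1.96  0.21  0.91 -1.99]
0 [514, 269, 50] [-0.23  0.65 -0.49  1.85  0.44  0.75 -2.54]
30 [479, 46, 188] [ 0.27  0.34 -0.6   1.96  0.24  0.92 -1.49]
30 [514, 269, 50] [-0.2   0.67 -0.54  1.84  0.48  0.77 -2.05]
60 [479, 46, 188] [ 0.31  0.35 -0.65  1.95  0.26  0.92 -0.99]
60 [514, 269, 50] [-0.1   0.71 -0.69  1.84  0.6   0.82 -1.63]
90 [479, 46, 188] [ 0.34  0.36 -0.69  1.95  0.28  0.93 -0.49]
90 [514, 269, 50] [ 0.    0.78 -0.88  1.83  0.75  0.91 -1.23]
```

```bash
cat >> h.py <<'E'
def Q(deg):
    a=np.radians(deg)/2; return [0,np.cos(a),np.sin(a),0]
E
python3 - <<'E'
from h import *
bot.movep([483,45.5,260],Q(60))
s=bot.get_state(); print(s['time_s'],s['tool_pos'],s['orientation'],s['contact_force'])
ims=[]
for n in("scene","top"):
    p,d=bot.grab_frame(n); np.save(f"{n}1.npy",d); p=p[:,:,::-1].copy(); cv2.imwrite(f"{n}1.png",p)
    K,D,R,t=cal(n)
    pts=cv2.projectPoints(np.array([[483,45.5,260],[483,45.5,200]],float),cv2.Rodrigues(R)[0],t,K,D)[0].reshape(-1,2); print(n,pts)
    u,v=map(int,pts[1]); x0,y0=max(u-50,0),max(v-65,0); ims.append(cv2.resize(p[y0:y0+110,x0:x0+100],None,fx=4,fy=4)); print(x0,y0)
cv2.imwrite("pics/c2.png",np.hstack(ims))
E
```

```text
2.5583 [483.2476507   44.35581633 259.83683283] [ 5.98579154e-05  8.66544168e-01  4.99100361e-01 -1.73144748e-04] [-0.44456036 -0.25770505 -0.16663076]
scene [[302.14231264 157.05354657]
 [300.71648849 180.41986959]]
250 115
top [[255.09951391 170.07181936]
 [256.65876146 178.29717373]]
206 113
```

View pics/c2.png

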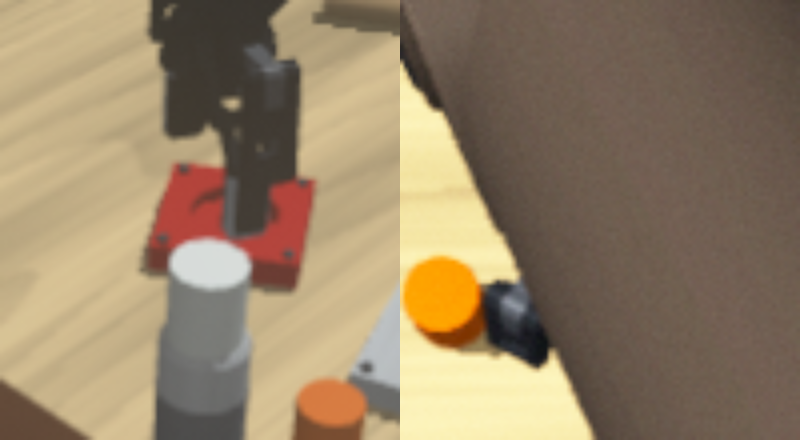

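The scene view shows the cap top centre at (302.5,181) and the fingertips at about (296,147) and (312,172), straddling it. I measure the scene camera's offset from the known finger pose.

```bash
python3 - <<'E'
from h import *
tcp=np.array([483.25,44.36]); jd=np.array([np.sin(np.radians(60)),-.5]); pd=np.array([.5,np.sin(np.radians(60))])
for n in("scene","top"):
    P=cloud(n,np.load(f"{n}1.npy")); r=P[:,:,:2]-tcp; a=r@jd; b=r@pd; Z=P[:,:,2]
    for zl,zh in((236,250),(250,265),(265,280)):
        m=(Z>zl)&(Z<zh)&(np.hypot(a,b)<90)
        for sgn in(-1,1):
            k=m&(a*sgn>10)
            if k.sum()>3: print(n,zl,sgn,k.sum(),"a",np.percentile(a[k],[5,50,95]).round(1),"b",np.percentile(b[k],[5,50,95]).round(1),"zmin",Z[k].min().round(1))
P=cloud("scene",np.load("scene1.npy"));m=(abs(P[:,:,2]-200)<3)&(np.hypot(P[:,:,0]-485,P[:,:,1]-45)<35)
v,u=np.nonzero(m); r=P[m][:,:2]-tcp; print("cap",u.mean(),v.mean(),np.percentile(r@jd,[3,97]),np.percentile(r@pd,[3,97]))
E
```

```text
scene 250 -1 44 a [-42.5 -39.5 -37.9] b [-8.3  0.9 11.5] zmin 253.6
scene 250 1 35 a [48.9 52.2 58.6] b [-8.8 -3.3 12.7] zmin 251.6
scene 265 -1 65 a [-45.3 -39.6 -37.6] b [-8.9  0.   9.7] zmin 265.2
scene 265 1 74 a [47.5 57.5 60.7] b [-9.2 -3.   7.3] zmin 265.2
cap 302.5314009661836 181.33333333333334 [-16.90051028  21.87129063] [-15.40975777  21.87834271]
```

```bash
python3 - <<'E'
from h import *
q=Q(60)
bot.servo_line([484.3,46.3,189],q,speed=80)
s=bot.get_state(); print(s['time_s'],s['tool_pos'],s['contact_force'])
bot.close_gripper(25)
s=bot.get_state(); print(s['time_s'],s['width'],s['grip_force'],s['contact_force'])
bot.servo_line([484.3,46.3,245],q,speed=60)
s=bot.get_state(); print(s['time_s'],s['width'],s['grip_force'],s['contact_force'])
p,d=bot.grab_frame("scene"); np.save("scene2.npy",d); cv2.imwrite("pics/c3.png",cv2.resize(p[100:270,230:400,::-1],None,fx=3,fy=3))
E
```

```text
3.7 [484.59183214  46.4405908  189.4328157 ] [0.20735315 0.09636416 0.79778858]
4.1667 43.81689725938611 25.365313980728388 [-1.05039228  0.28004469  5.31456491]
5.25 44.00064425219172 25.491381660103798 [ 0.55484787 -0.32175173  0.28663583]
```

View pics/c3.png

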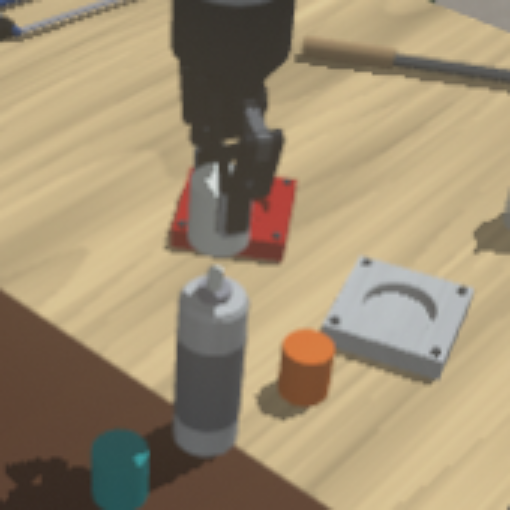

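The cap is off: it hangs upright between the fingers (crop (218,215)) and the can stands with its button bare (crop (215,278)). Next I go above the holder and look close by.

```bash
python3 - <<'E'
from h import *
q=Q(60)
P=cloud("scene",np.load("scene2.npy"))
v,u=np.nonzero((P[:,:,2]>185)&(P[:,:,2]<275)&(np.hypot(P[:,:,0]-485,P[:,:,1]-46)<32)); print("rim z",np.percentile(P[v,u,2],[0,1,3,99]))
bot.servo_line([521,268,245],q,speed=150)
bot.servo_line([521,268,85],q,speed=120)
s=bot.get_state(); print(s['time_s'],s['tool_pos'],s['width'])
p,d=bot.grab_frame("scene"); np.save("scene3.npy",d); cv2.imwrite("scene3.png",p[:,:,::-1]); cv2.imwrite("pics/c4.png",cv2.resize(p[130:250,290:430,::-1],None,fx=4,fy=4))
P=cloud("scene",d)
m=((P[:,:,2]>18)&(P[:,:,2]<26)&(abs(P[:,:,0]-521)<90)&(abs(P[:,:,1]-268)<90)).astype(np.uint8)
r=cv2.minAreaRect(P[m>0][:,:2].astype(np.float32)); print("block",r)
m=(P[:,:,2]>35)&(P[:,:,2]<110)&(np.hypot(P[:,:,0]-521,P[:,:,1]-268)<40)
X=P[m]; 
for z in(44,50,56,62): k=X[abs(X[:,2]-z)<3]; print(z,len(k),k.mean(0).round(1) if len(k) else'',X[:,2].min().round(1))
E
```

```text
rim z [205.21079435 206.85175784 207.98745091 273.80409204]
8.4333 [521.4097545  268.28977412  85.71717968] 43.82445707510924
block ((521.544189453125, 269.98046875), (111.8901596069336, 113.3022689819336), 17.393844604492188)
44 7 [535.1 253.3  46.4] 45.1
50 29 [531.1 251.5  50.3] 45.1
56 30 [533.  250.8  56.4] 45.1
62 22 [527.2 249.7  61.6] 45.1
```

View pics/c4.png

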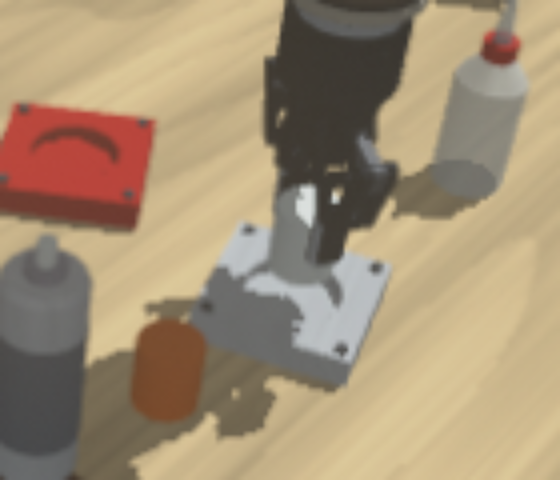

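```bash
python3 - <<'E'
from h import *
q=Q(60); x,y=519.5,269.8
bot.servo_line([x,y,56],q,speed=40)
f0=bot.get_state()['contact_force'][2]
for z in np.arange(55,46.9,-.7):
    bot.servo_line([x,y,z],q,speed=15); s=bot.get_state(); print(round(z,1),s['tool_pos'][2].round(2) if hasattr(s['tool_pos'][2],'round') else s['tool_pos'][2],s['contact_force'][2]-f0,s['width'])
    if s['contact_force'][2]-f0>2.5: break
print(s['time_s'])
p,d=bot.grab_frame("scene"); cv2.imwrite("pics/c5.png",cv2.resize(p[150:240,300:420,::-1],None,fx=5,fy=5))
E
```

```text
55.0 55.14 0.9187735404049427 44.03993176757025
54.3 54.31 0.5678581088760083 43.55774360348642
53.6 53.55 -0.33701977565443386 43.506756234313876
52.9 52.84 1.8412246954483384 43.85787949344463
52.2 52.16 0.11386544250740938 43.49037785830379
51.5 51.58 1.1537329615787237 43.842979744743445
50.8 51.48 9.17818237989094 43.62324260607733
11.1083
```

View pics/c5.png

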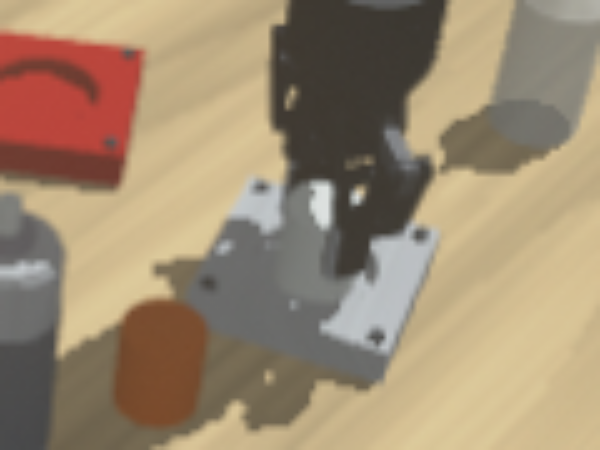

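Contact came at the expected floor height (TCP 51.5 mm) and the cap sits inside the recess (crop (310,250)). I release, retreat and check.

```bash
python3 - <<'E'
from h import *
q=Q(60)
bot.servo_line([519.5,269.8,51.6],q,speed=15)
bot.gripper_open(); bot.hold(.2)
bot.servo_line([519.5,269.8,160],q,speed=70)
bot.movep([430,330,300],q)
s=bot.get_state(); print(s['time_s'],s['contact_force'],s['width'])
ims=[]
for n,(x,y) in (("scene",(280,150)),("top",(120,110))):
    p,d=bot.grab_frame(n); ims.append(cv2.resize(p[y:y+110,x:x+150,::-1],None,fx=2.6,fy=2.6))
    P=cloud(n,d); m=(P[:,:,2]>48)&(P[:,:,2]<66)&(np.hypot(P[:,:,0]-519,P[:,:,1]-269)<40)&(abs(P[:,:,2]-62)<4)
    if m.any(): X=P[m]; print(n,X.mean(0).round(1),X.min(0).round(1),X.max(0).round(1))
cv2.imwrite("pics/c6.png",np.hstack(ims))
E
```

```text
14.5417 [ 0.75891785  0.33069664 -0.09852451] 85.3561783703492
scene [524.3 266.6  61.6] [502.7 245.2  58. ] [544.7 290.   65. ]
top [517.1 265.8  61.8] [494.7 245.2  58. ] [538.3 288.4  65.3]
```

View pics/c6.png

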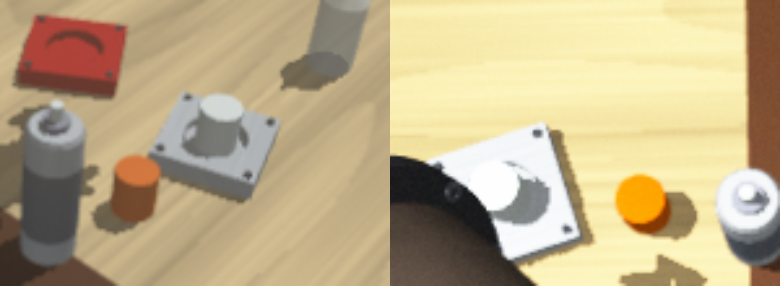

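The cap stands upright and mouth down in the recess (left crop (218,125)), top level at 62 mm as it should be (12 + 50). The tall can is still standing, and the robot is clear.

```bash
python3 -c "
from bench import bot
print(bot.job_done())"
```

```text
the job is handed in; nothing more can be done
None
```

The tall can's white cap was lowered into the aluminium holder's recess and stands there mouth down; the tall can is still standing, the arm never went near the short one, and the job was handed in at about 15 s.

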